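# Gauge the lid of the wax tin

## Task

Push the purple wax tin up the ramp of the height gauge and over the red lip, so that it drops flat onto the bed and sits square against the end stop. Then lower the gauge by its black knob until the orange sprung foot stands on the tin's lid and is pushed in by about 5 mm, and leave it so. Never drive the foot to the end of its travel, do not tip the tin up on edge, and leave the scraper, roller and cork block where they lie.

Things in the scene. Friction and masses are not known exactly. Their poses are not given: they have to be found in the camera images.
- station: Fixed height gauge on the bench, 160 mm wide (its x), about 310 mm long (its y). Origin on the bench surface under the centre of the bed; +y is the push direction, z up. In order along y: ramp, red lip, grey flat bed (y=-70 to +70 mm, top 12 mm above the bench), wooden end stop. Its parts are described at the points.
- ramp_foot (a point): Middle of the ramp's lower edge, at bench height, station y=-188 mm. The ramp, 160 mm wide, rises evenly from here to 18 mm high at y=-78 mm; it has no side walls.
- lip_top (a point): Centre of the top of the red lip, 8 mm long along y (y=-78 to -70 mm), 18 mm above the bench, so 6 mm above the bed behind it.
- stop_face (a point): Point on the end stop's face at bed height, station y=+70 mm. The stop is 45 mm high above the bench. Wooden cheeks, 22 mm above the bed, flank the bed from y=-35 to +70 mm, 126 mm apart inside; their mouths flare outward back to y=-56 mm.
- bracket_top (a point): Top of the gauge's bracket where the slide passes vertically through it, station x=0, y=+25 mm, 166 mm above the bench. The bracket is 32 mm wide, 22 mm thick (underside 144 mm above the bench), from y=+12 mm to a column at y=+88 to +112 mm behind the stop's face.
- tin: Closed purple tin, 110 (x) by 130 (y) mm, walls 36 mm high, origin centre of underside, z up; 0.45-0.85 kg; too wide to grip. Starts on the bench before the ramp, its y roughly along the station's +y. Its stiff 6 mm lid, same outline, stands proud by a hidden 0-12 mm: lid top 42-54 mm above the underside. Seated on the bed with its front on the stop, its rear is 10 mm clear of the lip.
- knob_top (a point): Centre of the top face of the gauge's black knob, 34 mm diameter, 22 mm high, on a 12 mm vertical rod. Pressing it down lowers the gauge slide (up to 75 mm in all, starting 0 to 18 mm down); it stays where it is left. The slide's brake takes about 6 N to push down.
- foot_face (a point): Centre of the lower face of the orange foot, a 30 mm disc at the lower end of the gauge slide, below the bracket. 157 mm below knob_top while the foot is not pushed in.
- gauge_slide (a joint): How far the gauge slide has been lowered, m, 0 at the top, 0.075 at the bottom. With it at 0 the foot's lower face is 108 mm above the bench.
- gauge_foot (a joint): How far the sprung foot is pushed up into the slide, m: 0 hanging free, 0.012 at the end of its travel; spring 0.8 N per mm. The slide's brake holds the slide down against this spring.
- scraper: Yellow acrylic scraper, 60 x 140 x 5 mm, lying flat; bystander.
- rill_roller: Wooden rill roller with brass wheel, 60 x 155 x 24 mm; bystander.
- cork_block: Cork block 60 x 110 x 30 mm; bystander.
Mind the look-alikes: they are no part of the job. Of the things like the tin, leave any that is turquoise or yellow; of the rest the larger one is meant.

How it is judged:
On the way, in this order (a step that is already met when the one before it is completed fails the run):
1. the tin rides up the ramp, nose up (angle between tin's own z axis and vertical above 0.08 rad and y of tin in the frame of station between -0.19 and -0.06 m), for 0.1 s.
2. the tin lies flat on the bed against the end stop (y of tin in the frame of station above 0.001 m and z of tin in the frame of station below 0.0145 m and angle between tin's own z axis and vertical below 0.03 rad and value of joint gauge_foot below 0.0015 m), for 0.2 s.
At the end, for the whole second after the job is handed in: The tin lies flat on the bed between the cheeks, at rest, its front within 4 mm of the end stop and square to it within 4 degrees; the orange foot stands on its lid, pushed in by 2.5 to 8 mm (y of tin in the frame of station between 0.001 and 0.007 m and x of tin in the frame of station between -0.01 and 0.01 m and z of tin in the frame of station between 0.01 and 0.0145 m and angle between tin's own z axis and vertical below 0.03 rad and angle between the y axis of tin and the y axis of station, either way round below 0.07 rad and value of joint gauge_foot between 0.0025 and 0.008 m and contact force between gauge_foot and tin above 0.5 N and linear speed of tin below 0.01 m/s); the robot touches nothing.
It fails at once if the foot is driven to the end of its travel (over 11 mm) (value of joint gauge_foot above 0.011 m).
It fails at once if the tin is tipped more than 20 degrees (angle between tin's own z axis and vertical above 0.35 rad).
It fails at once if a bystander is moved more than 20 mm (distance of any of scraper, rill_roller, cork_block from where it was at the start of the episode above 0.02 m).
It also fails if it takes over 62 s, if anything falls off the work surface, if the arm or the gripper's body presses on something with over 40 N, if the wrist force passes 120 N, or if a joint passes its speed limit or range.

## Robot

A 6-joint arm with a two-finger parallel gripper is mounted at the origin on the work surface. World frame = base frame: x ahead of the robot, y to its left, z up, the work surface at z = 0. Lengths are in m, angles in rad, forces in N, time in s.
With the tool pointing down it reaches from about 0.25 to 0.725 m from the base axis. Payload 4 kg.
Tool frame: the origin (TCP) lies midway between the tips of the shut fingers; the grasp point (between the pads) lies 19 mm behind it; z points along the fingers, y is the line along which they close (so a half turn about z gives the same grasp; the last joint's range is limited). The gripper opens to 85 mm and grips with 20 to 120 N. Pads are 22 mm wide; open, the fingers measure 114 mm over their backs; the gripper's body (76 mm by 85 mm) begins 54 mm behind the grasp point. The pads swing forward as they close: fully open they stand 13 mm farther back than shut.
Start: joints at [-1.193, 0.241, 0.005, 1.335, 0, 1.571], TCP at [0.184, -0.465, 0.231] pointing down, gripper open.
Joint ranges: [-2.72, 2.72], [-1.05, 1.87], [-1.09, 1.28], [-1.99, 2.15], [-1.42, 1.44], [-3.14, 3.14]. Speed limits (rad/s): [2.79, 2.79, 3.14, 3.14, 3.14, 3.14].

## Interface

Orientations are given as a unit quaternion [x, y, z, w].
In Python, from workcell import bot gives the robot as it stands. The module is installed in compiled form; this text tells all that it offers.
- The arm moves only by the tool jog_arm, never from a script. Its argument "deltas" is a list of rows, each an object with "fingers": the opening, from 0 (shut) to 1 (fully open); "delta_pos": the shift along the tool's x, y, z normalised to -1 to 1, where 1 is 300 mm, a list of three; "yaw": the turn about the tool's z normalised to -1 to 1, where 1 is pi/4 rad. A call has 1 to 12 rows; each row is the pose to reach, as a shift and turn from the pose commanded when the call began, along the tool's axes at that moment; what a row does not reach only later rows make up. A row lasts 1/10 s, in which the tool goes at most 50 mm and 8.59 degrees, less where a joint would pass 70% of its speed; a pose out of reach is approached as far as the arm can. A call with a number of a shift or a turn outside -1 to 1 is refused whole. A call with a gripper value outside its range is refused whole. The fingers move at their own pace and stop on an object; the grip force is fixed at half the most. Time passes only in rows, so rows that repeat a pose let the fingers close. It gives the time, the measured TCP pose, the force, the opening and the grip force at its end, in the units of the state.
- bot.get_obs(): the state, without advancing time (a new reading comes with each control period).
- bot.camera(name): name is "scene" or "top" or "wrist"; returns a dict with "image" (400x640x3 uint8, red, green, blue), "range_z" (400x640 float32, m along the optical axis (not along the pixel's ray), 0 where there is no reading), "fx", "fy", "cx", "cy" (pixels), "rvec" (rotation vector, rad) and "tvec" (3), from world to camera coordinates, as OpenCV has them. Camera axes: x right, y down, z forward; pixel columns grow to the right and rows downward; lengths in m; the calibration is good to about 2 mm. A picture is of the moment at which its call begins.
- bot.job_done(): hands the job in; it is judged then, once.
The state is a dict: "clock": time; "joint_pos": joint angles; "joint_vel": joint speeds; "tau": joint torques, N m; "eef_pos": TCP position; "tool_rot": TCP orientation; "ft_force": force on the tool from outside, world axes, zero at the start; "ft_torque": the same for the moment, N m; "grip_width": finger opening in m; "grasp_force": force on a finger pad.
Only numpy, scipy, OpenCV 4.12 (cv2) and the standard library are available. Lean on these libraries where they do the work, as an engineer would, in place of code of your own. Each camera call takes 0.05 s, during which the arm holds its last target. There are 200 camera calls.

## Working session

There is one attempt and no reset: what is moved stays moved. The work goes in short steps, Python scripts to look and compute and a tool call to move; the robot and the scene stay as the last step left them, time stands still between calls to the robot, and variables do not carry over. Pictures are saved under pics/ and viewed, at most 10 in all, crops included, and the job is handed in when it is done.

Besides the shell and the picture viewer there is one more tool, called after "Emit:" as name(argument=value, ...), one argument or row to a line, values as JSON. jog_arm: Moves the arm, as the interface text tells. Scaled input: -1 to 1 covers 300 mm each way for a shift and pi/4 rad each way for a turn. Its arguments: {"type":"object","properties":{"deltas":{"type":"array","items":{"type":"object","properties":{"fingers":{"type":"number"},"delta_pos":{"type":"array","items":{"type":"number"}},"yaw":{"type":"number"}}}}},"required":["deltas"]}

```bash
mkdir -p pics; cat > h.py <<'E'
import numpy as np, cv2, pickle
from workcell import bot
def cam(n):
    c=bot.camera(n); c['R']=cv2.Rodrigues(np.array(c['rvec'],float))[0]; c['t']=np.array(c['tvec'],float).ravel(); return c
def pts(c):
    v,u=np.mgrid[0:400,0:640]; z=c['range_z']
    p=np.stack([(u-c['cx'])/c['fx']*z,(v-c['cy'])/c['fy']*z,z],-1)
    return (p-c['t'])@c['R']   # world
def save(c,f): cv2.imwrite('pics/'+f,c['image'][...,::-1])
E
python3 - <<'E'
from h import *
o=bot.get_obs(); print({k:np.round(v,3) for k,v in o.items()})
ims=[]
for n in('top','scene'):
    c=cam(n); pickle.dump(c,open(n+'.pkl','wb')); save(c,n+'.png')
    print(n,np.round(-c['R'].T@c['t'],3))
E
```

```text
{'clock': np.float64(0.0), 'joint_pos': array([-1.193,  0.241,  0.004,  1.335,  0.   ,  1.571]), 'joint_vel': array([-0.   , -0.   , -0.001, -0.   , -0.   ,  0.   ]), 'tau': array([ 0.0000e+00, -3.7232e+01,  2.5241e+01,  1.7000e-02,  0.0000e+00,
        0.0000e+00]), 'eef_pos': array([ 0.184, -0.464,  0.23 ]), 'tool_rot': array([ 0.982,  0.188, -0.   , -0.001]), 'ft_force': array([0.051, 1.016, 0.166]), 'ft_torque': array([ 0.012,  0.022, -0.002]), 'grasp_force': np.float64(0.0), 'grip_width': np.float64(0.086)}
top [ 0.455 -0.045  1.243]
scene [ 0.849 -0.493  1.076]
```

View pics/top.png

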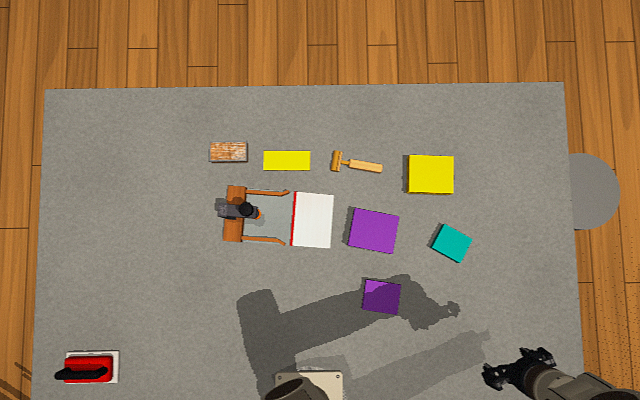

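View pics/scene.png

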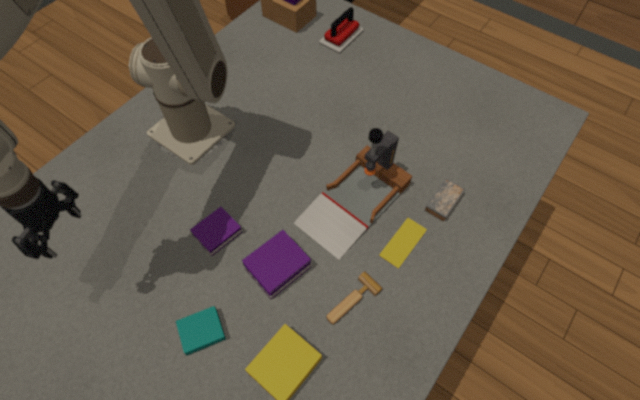

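Candidates in the top view: large purple (373,230), small purple (381,296), turquoise (452,243) and yellow (431,174). By the description it's the large purple one. Next I'll measure it and the station.

```bash
cat >> h.py <<'E'
def ontoplane(c,uv,z):
    uv=np.atleast_2d(uv).astype(float)
    d=np.c_[(uv[:,0]-c['cx'])/c['fx'],(uv[:,1]-c['cy'])/c['fy'],np.ones(len(uv))]@c['R']
    o=-c['R'].T@c['t']; return o+d*((z-o[2])/d[:,2])[:,None]
def tinmask(c):
    h=cv2.cvtColor(c['image'],cv2.COLOR_RGB2HSV)
    return cv2.inRange(h,(125,80,40),(160,255,255))
def redmask(c):
    h=cv2.cvtColor(c['image'],cv2.COLOR_RGB2HSV)
    return cv2.inRange(h,(0,200,90),(4,255,255))|cv2.inRange(h,(174,180,90),(180,255,255))
def blobs(m,a=30):
    n,l,s,ce=cv2.connectedComponentsWithStats(m)
    return sorted([(int(s[i,4]),s[i,:4],ce[i],l==i) for i in range(1,n) if s[i,4]>a],key=lambda b:-b[0])
E
python3 - <<'E'
from h import *
c=pickle.load(open('top.pkl','rb')); P=pts(c)
def rect(q,t):
    r=cv2.minAreaRect((q[:,:2]*1000).astype(np.float32)); print(t,np.round(r[0],1),np.round(r[1],1),round(r[2],1)); return r
for b in blobs(tinmask(c)): 
    q=P[b[3]]; z=np.median(q[:,2]); print('purple',b[0],b[1],b[2],'z',z)
    v,u=np.nonzero(b[3]); rect(ontoplane(c,np.c_[u,v],z),'tin')
for b in blobs(redmask(c)):
    v,u=np.nonzero(b[3]);print('red',b[0],b[1],b[2]); rect(ontoplane(c,np.c_[u,v],.018),'lip')
h=cv2.cvtColor(c['image'],cv2.COLOR_RGB2HSV)
w=cv2.inRange(h,(0,0,190),(180,40,255)); 
for b in blobs(w,200): 
    v,u=np.nonzero(b[3]);print('white',b[0],b[1]); r=rect(P[b[3]],'ramp'); print(np.round(cv2.boxPoints(r)))
# heights
for u,v in[(245,208),(245,211),(225,208),(233,232),(233,195),(265,238),(265,192),(295,220),(330,220)]: print(u,v,np.round(P[v,u],3))
big=np.vstack([cv2.resize(c['image'][180:270,200:420],None,fx=3.5,fy=3.5,interpolation=2)])
cv2.imwrite('pics/crop.png',big[...,::-1])
E
```

```text
purple 1767 [348 208  51  46] [373.10979061 230.4770798 ] z 0.05334311207062604
tin [ 497. -191.] [131.1 109.9] 78.0
purple 1093 [362 279  39  36] [381.09972553 296.60292772] z 0.03334625923543165
tin [ 308.3 -210.8] [103.3  85.7] 80.6
red 747 [ 64 357  48  26] [ 89.42034806 367.69745649]
lip [117. 627.] [132.8  69. ] 89.3
red 100 [290 192   6  54] [292.71 218.51]
lip [537.7  40.7] [  5.8 156.7] 84.9
white 2009 [293 192  41  56]
ramp [533.5 -19.4] [111.2 159.6] 84.6
[[449. -67.]
 [608. -82.]
 [618.  29.]
 [459.  43.]]
white 216 [ 66 351  52  32]
ramp [121.5 620.2] [ 87.9 149.9] 1.0
[[ 76. 694.]
 [ 79. 544.]
 [167. 546.]
 [164. 696.]]
245 208 [0.548 0.138 0.251]
245 211 [0.541 0.138 0.251]
225 208 [0.557 0.205 0.167]
233 232 [0.499 0.209 0.052]
233 195 [0.607 0.211 0.043]
265 238 [0.481 0.12  0.034]
265 192 [0.615 0.12  0.033]
295 220 [0.532 0.034 0.021]
330 220 [ 0.532 -0.069  0.001]
```

View pics/crop.png

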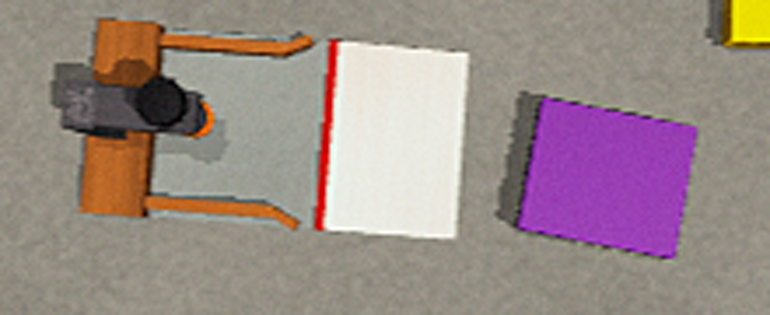

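The crop confirms the large purple tin, with the knob and foot at about (160,100) in the crop. The station heading is about 84.8°, its origin is about (0.5455, 0.1133), and the slide is already about 14 mm down. The tin sits at station (-21, -307) mm with yaw about -6.8°. Next I'll move in behind it.

Emit:
jog_arm(
  deltas=[
    {"delta_pos": [0.16,-0.03,0],"yaw": -0.19,"fingers": 0.6},
    {"delta_pos": [0.32,-0.06,0],"yaw": -0.38,"fingers": 0.6},
    {"delta_pos": [0.48,-0.08,0],"yaw": -0.57,"fingers": 0.6},
    {"delta_pos": [0.64,-0.1,0],"yaw": -0.76,"fingers": 0.6},
    {"delta_pos": [0.8,-0.12,0],"yaw": -0.95,"fingers": 0.6},
    {"delta_pos": [0.8,-0.12,0],"yaw": -1,"fingers": 0.6},
    {"delta_pos": [0.8,-0.12,0],"yaw": -1,"fingers": 0.6},
    {"delta_pos": [0.8,-0.12,0],"yaw": -1,"fingers": 0.6},
  ],
)

```text
clock: 0.9
eef_pos: [0.3938, -0.3426, 0.2308]
tool_rot: [0.836, 0.549, -0.0, -0.001]
ft_force: [-0.0, -0.7, 0.1]
grip_width: 0.0513
grasp_force: 0.0
```

```bash
cat >> h.py <<'E'
from scipy.spatial.transform import Rotation as Rn
A=np.deg2rad(84.8); D=np.array([np.cos(A),np.sin(A),0]); S=np.array([np.sin(A),-np.cos(A),0]); O=np.array([.5455,.1133,0])
def w2s(p): p=np.asarray(p)-O; return np.array([p@S,p@D,p[2]])
def cur():
    o=bot.get_obs(); M=Rn.from_quat(o['tool_rot']).as_matrix(); return o,M
def go(x,y,z,head):
    """station target mm of TCP, heading deg clockwise toward +x of tool x"""
    o,M=cur(); t=O+(x*S+y*D)/1000; t=t+[0,0,z/1000]
    d=M.T@(t-o['eef_pos'])/.3
    a=np.degrees(np.arctan2(M[1,0],M[0,0])); print('st',np.round(w2s(o['eef_pos'])*1000,1),'head',round(84.8-a,2),'F',np.round(o['ft_force'],1),'t',o['clock'],'w',round(float(o['grip_width']),3))
    print('delta',np.round(d,3),'yaw',round(-((84.8-head)-a)/45,3))
E
python3 - <<'E'
from h import *
go(-34,-414,120,6.8)
go(-34,-414,18,6.8)
E
```

```text
st [-109.8 -467.7  230.8] head 18.21 F [-0.  -0.7  0.1] t 0.9 w 0.051
delta [0.249 0.184 0.369] yaw -0.254
st [-109.8 -467.7  230.8] head 18.21 F [-0.  -0.7  0.1] t 0.9 w 0.051
delta [0.249 0.185 0.709] yaw -0.254
```

Emit:
jog_arm(
  deltas=[
    {"delta_pos": [0.12,0.09,0.0],"yaw": -0.13,"fingers": 0.6},
    {"delta_pos": [0.249,0.185,0.1],"yaw": -0.254,"fingers": 0.6},
    {"delta_pos": [0.249,0.185,0.25],"yaw": -0.254,"fingers": 0.6},
    {"delta_pos": [0.249,0.185,0.4],"yaw": -0.254,"fingers": 0.6},
    {"delta_pos": [0.249,0.185,0.55],"yaw": -0.254,"fingers": 0.6},
    {"delta_pos": [0.249,0.185,0.68],"yaw": -0.254,"fingers": 0.6},
    {"delta_pos": [0.249,0.185,0.72],"yaw": -0.254,"fingers": 0.6},
    {"delta_pos": [0.249,0.185,0.72],"yaw": -0.254,"fingers": 0.6},
  ],
)

```text
clock: 1.7
eef_pos: [0.4726, -0.2961, 0.0136]
tool_rot: [0.777, 0.629, -0.001, -0.002]
ft_force: [-1.0, 0.3, -0.7]
grip_width: 0.0516
grasp_force: 0.0
```

```bash
python3 - <<'E'
from h import *
go(-28.4-1.3,-372-11,15,6.8)
go(-1.3,-233,20,0)
c=cam('scene'); save(c,'s2.png'); cv2.imwrite('pics/s2c.png',cv2.resize(c['image'][130:350,170:450],None,fx=2.5,fy=2.5)[...,::-1])
E
```

```text
st [ -35.5 -414.3   13.6] head 6.86 F [-1.   0.3 -0.7] t 1.7 w 0.052
delta [ 0.106  0.007 -0.004] yaw -0.001
st [ -35.5 -414.3   13.6] head 6.86 F [-1.   0.3 -0.7] t 1.7 w 0.052
delta [ 0.614  0.041 -0.02 ] yaw -0.152
```

View pics/s2c.png

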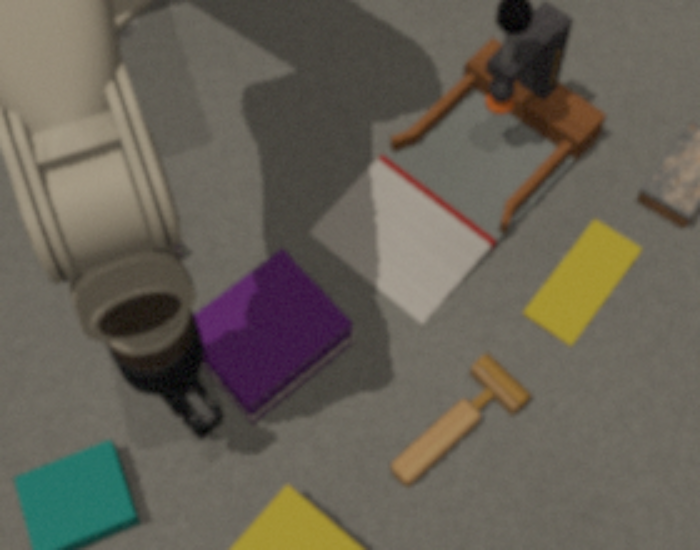

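The gripper is behind the tin (about (200,330) in the crop), and its path to the ramp is clear. I'll start pushing.

Emit:
jog_arm(
  deltas=[
    {"delta_pos": [0.04,0.003,0],"yaw": 0,"fingers": 0.6},
    {"delta_pos": [0.07,0.005,0],"yaw": 0,"fingers": 0.6},
    {"delta_pos": [0.09,0.006,0],"yaw": 0,"fingers": 0.6},
    {"delta_pos": [0.11,0.007,0],"yaw": 0,"fingers": 0.6},
    {"delta_pos": [0.135,0.009,0],"yaw": -0.006,"fingers": 0.6},
    {"delta_pos": [0.16,0.011,0],"yaw": -0.014,"fingers": 0.6},
    {"delta_pos": [0.185,0.013,0],"yaw": -0.022,"fingers": 0.6},
    {"delta_pos": [0.21,0.015,0],"yaw": -0.03,"fingers": 0.6},
    {"delta_pos": [0.235,0.017,0],"yaw": -0.038,"fingers": 0.6},
    {"delta_pos": [0.26,0.019,0],"yaw": -0.046,"fingers": 0.6},
    {"delta_pos": [0.285,0.021,0],"yaw": -0.054,"fingers": 0.6},
    {"delta_pos": [0.31,0.022,0],"yaw": -0.062,"fingers": 0.6},
  ],
)

```text
clock: 2.95
eef_pos: [0.5018, -0.2084, 0.0168]
tool_rot: [0.761, 0.648, -0.001, 0.003]
ft_force: [-0.4, -5.2, 3.2]
grip_width: 0.0512
grasp_force: 3.1
```

```bash
cat >> h.py <<'E'
def tin(c,z=None):
    """tin centre in station mm, heading cw deg (lid top plane z)"""
    P=pts(c); b=[b for b in blobs(tinmask(c),300)]
    b=max(b,key=lambda b:np.median(P[b[3]][:,0])) # the farther one in x
    zz=np.median(P[b[3]][:,2]) if z is None else z
    v,u=np.nonzero(b[3]); q=P[b[3]]; q=q[np.abs(q[:,2]-np.median(q[:,2]))<.03]
    s=np.c_[(q-O)@S,(q-O)@D]*1000
    r=cv2.minAreaRect(s.astype(np.float32)); a=r[2]; wh=r[1]
    pl=np.linalg.lstsq(np.c_[s,np.ones(len(s))],q[:,2]*1000,rcond=None)[0]
    print('tin area',b[0],'rect',np.round(r[0],1),np.round(wh,1),'ang',round(a,1),'plane slope x,y',np.round(pl[:2],3),'z@c',round(float(pl@[*r[0],1]),1))
E
python3 - <<'E'
from h import *
c=cam('top'); tin(c); save(c,'t3.png')
go(-1.3,-233,20,0)
tin(pickle.load(open('top.pkl','rb')))
E
```

```text
tin area 1645 rect [ -12.1 -246.1] [127.  109.6] ang 86.1 plane slope x,y [0.003 0.006] z@c 53.9
st [ -14.3 -322.6   16.7] head 3.88 F [-0.2 -3.7  2.4] t 3.0 w 0.051
delta [ 0.301  0.023 -0.012] yaw -0.086
tin area 1767 rect [ -20.6 -306.9] [130. 110.] ang 83.1 plane slope x,y [-0.  0.] z@c 53.4
```

View pics/t3.png

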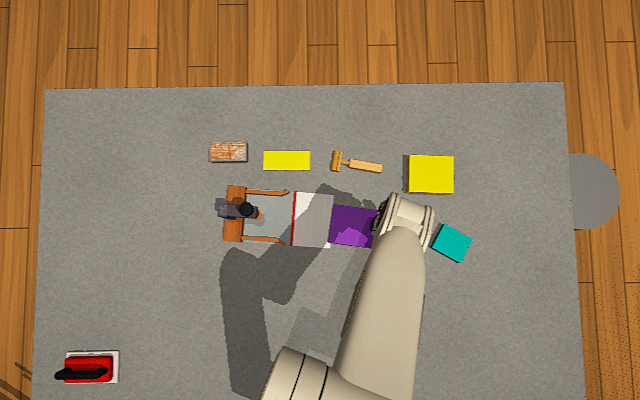

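Emit:
jog_arm(
  deltas=[
    {"delta_pos": [0.025,0.003,0],"yaw": -0.007,"fingers": 0.6},
    {"delta_pos": [0.05,0.006,0],"yaw": -0.014,"fingers": 0.6},
    {"delta_pos": [0.075,0.009,0],"yaw": -0.021,"fingers": 0.6},
    {"delta_pos": [0.1,0.012,-0.002],"yaw": -0.028,"fingers": 0.6},
    {"delta_pos": [0.125,0.015,-0.003],"yaw": -0.035,"fingers": 0.6},
    {"delta_pos": [0.15,0.018,-0.005],"yaw": -0.042,"fingers": 0.6},
    {"delta_pos": [0.175,0.021,-0.006],"yaw": -0.05,"fingers": 0.6},
    {"delta_pos": [0.2,0.024,-0.007],"yaw": -0.057,"fingers": 0.6},
    {"delta_pos": [0.225,0.027,-0.008],"yaw": -0.064,"fingers": 0.6},
    {"delta_pos": [0.25,0.029,-0.01],"yaw": -0.071,"fingers": 0.6},
    {"delta_pos": [0.275,0.031,-0.011],"yaw": -0.078,"fingers": 0.6},
    {"delta_pos": [0.3,0.034,-0.012],"yaw": -0.086,"fingers": 0.6},
  ],
)

```text
clock: 4.2
eef_pos: [0.5248, -0.1186, 0.0188]
tool_rot: [0.739, 0.674, -0.0, -0.0]
ft_force: [-0.7, -3.8, -1.3]
grip_width: 0.0508
grasp_force: 1.7
```

```bash
python3 - <<'E'
from h import *
c=cam('top'); tin(c)
go(0,-143,33,0)
E
```

```text
tin area 1366 rect [  -2.3 -142.4] [109.8 102.1] ang 0.1 plane slope x,y [0.004 0.114] z@c 63.9
st [   0.8 -231.4   19. ] head -0.05 F [0.1 0.7 0.3] t 4.25 w 0.051
delta [ 0.295 -0.002 -0.046] yaw 0.001
```

Emit:
jog_arm(
  deltas=[
    {"delta_pos": [0.025,0,-0.001],"yaw": 0,"fingers": 0.6},
    {"delta_pos": [0.05,0,-0.004],"yaw": 0,"fingers": 0.6},
    {"delta_pos": [0.075,0.001,-0.008],"yaw": 0,"fingers": 0.6},
    {"delta_pos": [0.1,0.002,-0.012],"yaw": 0,"fingers": 0.6},
    {"delta_pos": [0.125,0.003,-0.016],"yaw": 0,"fingers": 0.6},
    {"delta_pos": [0.15,0.004,-0.02],"yaw": 0,"fingers": 0.6},
    {"delta_pos": [0.175,0.005,-0.024],"yaw": 0,"fingers": 0.6},
    {"delta_pos": [0.2,0.005,-0.028],"yaw": 0,"fingers": 0.6},
    {"delta_pos": [0.225,0.005,-0.032],"yaw": 0,"fingers": 0.6},
    {"delta_pos": [0.25,0.005,-0.036],"yaw": 0,"fingers": 0.6},
    {"delta_pos": [0.27,0.005,-0.04],"yaw": 0,"fingers": 0.6},
    {"delta_pos": [0.29,0.005,-0.044],"yaw": 0,"fingers": 0.6},
  ],
)

```text
clock: 5.45
eef_pos: [0.5357, -0.0338, 0.0339]
tool_rot: [0.739, 0.674, 0.0, 0.002]
ft_force: [-0.4, -2.6, 1.9]
grip_width: 0.0512
grasp_force: 0.5
```

```bash
python3 - <<'E'
from h import *
c=cam('top'); tin(c); save(c,'t5.png')
go(2,-80,34,0)
E
```

```text
tin area 835 rect [  0.8 -36.6] [ 61.  109.6] ang 89.8 plane slope x,y [-0.001  0.028] z@c 72.8
st [   3.3 -145.    33.6] head 0.04 F [0.3 0.6 0.1] t 5.5 w 0.051
delta [ 0.217 -0.005 -0.001] yaw -0.001
```

Emit:
jog_arm(
  deltas=[
    {"delta_pos": [0.017,0,0],"yaw": 0,"fingers": 0.6},
    {"delta_pos": [0.034,0,0],"yaw": 0,"fingers": 0.6},
    {"delta_pos": [0.051,0,0],"yaw": 0,"fingers": 0.6},
    {"delta_pos": [0.068,0,0],"yaw": 0,"fingers": 0.6},
    {"delta_pos": [0.085,0,0],"yaw": 0,"fingers": 0.6},
    {"delta_pos": [0.102,0,0],"yaw": 0,"fingers": 0.6},
    {"delta_pos": [0.119,0,0.002],"yaw": 0,"fingers": 0.6},
    {"delta_pos": [0.136,0,0.004],"yaw": 0,"fingers": 0.6},
    {"delta_pos": [0.153,0,0.008],"yaw": 0,"fingers": 0.6},
    {"delta_pos": [0.17,0,0.012],"yaw": 0,"fingers": 0.6},
    {"delta_pos": [0.187,0,0.014],"yaw": 0,"fingers": 0.6},
    {"delta_pos": [0.204,0,0.014],"yaw": 0,"fingers": 0.6},
  ],
)

```text
clock: 6.7
eef_pos: [0.5409, 0.0277, 0.0289]
tool_rot: [0.739, 0.674, 0.0, 0.001]
ft_force: [0.1, -4.6, 2.1]
grip_width: 0.0513
grasp_force: 2.3
```

```bash
python3 - <<'E'
from h import *
c=cam('top'); tin(c); save(c,'t6.png')
c=cam('scene'); tin(c); cv2.imwrite('pics/s6c.png',cv2.resize(c['image'][90:290,230:450],None,fx=2.7,fy=2.7)[...,::-1])
go(2,-71.5,30,0)
E
```

```text
tin area 1091 rect [-207.4 -346.8] [107.3  85.9] ang 86.0 plane slope x,y [-0.001  0.002] z@c 33.3
tin area 735 rect [ 17.2 -14.2] [ 82.  147.8] ang 1.8 plane slope x,y [-0.145 -0.033] z@c 67.8
st [  3.2 -84.6  28.7] head 0.04 F [ 0.6 -2.4  1.6] t 6.8 w 0.051
delta [ 0.044 -0.004 -0.004] yaw -0.001
```

View pics/s6c.png

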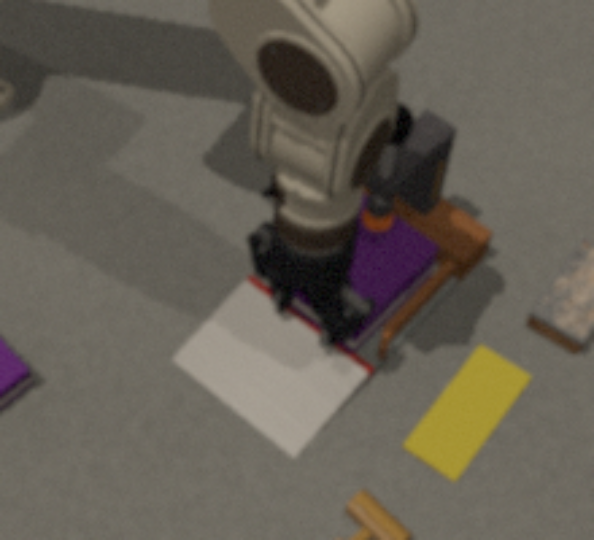

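The tin is between the cheeks with its rear edge at the lip, and the wrist is clear of the knob. Last part of the push now, slowly.

Emit:
jog_arm(
  deltas=[
    {"delta_pos": [0.006,0,0],"yaw": 0,"fingers": 0.6},
    {"delta_pos": [0.012,0,0],"yaw": 0,"fingers": 0.6},
    {"delta_pos": [0.018,0,0],"yaw": 0,"fingers": 0.6},
    {"delta_pos": [0.023,0,0],"yaw": 0,"fingers": 0.6},
    {"delta_pos": [0.028,0,0],"yaw": 0,"fingers": 0.6},
    {"delta_pos": [0.032,0,0],"yaw": 0,"fingers": 0.6},
    {"delta_pos": [0.036,0,0],"yaw": 0,"fingers": 0.6},
    {"delta_pos": [0.039,0,0],"yaw": 0,"fingers": 0.6},
    {"delta_pos": [0.041,0,0],"yaw": 0,"fingers": 0.6},
    {"delta_pos": [0.043,0,0],"yaw": 0,"fingers": 0.6},
  ],
)

```text
clock: 7.8
eef_pos: [0.5412, 0.0403, 0.0281]
tool_rot: [0.739, 0.674, -0.0, 0.001]
ft_force: [0.9, -5.5, 3.0]
grip_width: 0.0511
grasp_force: 2.8
```

```bash
python3 - <<'E'
from h import *
go(2,-71.5,30,0)
E
```

```text
st [  2.3 -73.1  28.1] head 0.1 F [ 0.9 -5.5  3. ] t 7.8 w 0.051
delta [ 0.005 -0.001 -0.006] yaw -0.002
```

Emit:
jog_arm(
  deltas=[
    {"delta_pos": [0.003,0,0],"yaw": 0,"fingers": 0.6},
    {"delta_pos": [0.006,0,0],"yaw": 0,"fingers": 0.6},
    {"delta_pos": [0.008,0,0],"yaw": 0,"fingers": 0.6},
    {"delta_pos": [0.008,0,0],"yaw": 0,"fingers": 0.6},
  ],
)

```text
clock: 8.2
eef_pos: [0.5413, 0.0418, 0.0282]
tool_rot: [0.739, 0.674, -0.001, 0.001]
ft_force: [0.7, -8.2, 3.2]
grip_width: 0.0513
grasp_force: 4.1
```

```bash
python3 - <<'E'
from h import *
go(2,-71.5,30,0)
E
```

```text
st [  2.3 -71.6  28.2] head 0.12 F [ 0.7 -8.2  3.2] t 8.2 w 0.051
delta [ 0.    -0.001 -0.006] yaw -0.003
```

Emit:
jog_arm(
  deltas=[
    {"delta_pos": [0.003,0,0],"yaw": 0,"fingers": 0.6},
    {"delta_pos": [0.006,0,0],"yaw": 0,"fingers": 0.6},
    {"delta_pos": [0.008,0,0],"yaw": 0,"fingers": 0.6},
    {"delta_pos": [0.008,0,0],"yaw": 0,"fingers": 0.6},
  ],
)

```text
clock: 8.6
eef_pos: [0.5413, 0.0418, 0.0282]
tool_rot: [0.74, 0.673, -0.003, 0.003]
ft_force: [-1.3, -15.3, 5.4]
grip_width: 0.0512
grasp_force: 7.4
```

```bash
python3 - <<'E'
from h import *
go(2,-71.5,30,0)
E
```

```text
st [  2.3 -71.5  28.2] head 0.19 F [ -1.3 -15.3   5.4] t 8.6 w 0.051
delta [ 0.    -0.001 -0.006] yaw -0.004
```

Seated: force rises with no more motion. Backing off and going up to look.

Emit:
jog_arm(
  deltas=[
    {"delta_pos": [-0.05,0,0],"yaw": 0,"fingers": 0.6},
    {"delta_pos": [-0.15,0,0],"yaw": 0,"fingers": 0.3},
    {"delta_pos": [-0.25,0,-0.05],"yaw": 0,"fingers": 0},
    {"delta_pos": [-0.25,0,-0.2],"yaw": 0,"fingers": 0},
    {"delta_pos": [-0.25,0,-0.36],"yaw": 0,"fingers": 0},
    {"delta_pos": [-0.25,0,-0.52],"yaw": 0,"fingers": 0},
    {"delta_pos": [-0.25,0,-0.68],"yaw": 0,"fingers": 0},
    {"delta_pos": [-0.25,0,-0.84],"yaw": 0,"fingers": 0},
    {"delta_pos": [-0.25,0,-0.9],"yaw": 0,"fingers": 0},
    {"delta_pos": [-0.25,0,-0.9],"yaw": 0,"fingers": 0},
  ],
)

```text
clock: 9.6
eef_pos: [0.5364, -0.0282, 0.3016]
tool_rot: [0.739, 0.674, 0.003, 0.002]
ft_force: [-0.5, 0.2, -1.2]
grip_width: -0.0001
grasp_force: 0.0
```

```bash
cat >> h.py <<'E'
def knob(c,plot=0):
    P=pts(c); s=np.stack([(P-O)@S,(P-O)@D,P[...,2]],-1)*1000
    m=(np.hypot(s[...,0],s[...,1]-25)<13)&(s[...,2]>180)&(s[...,2]<275)&(c['range_z']>0)
    q=s[m]; print('knob n',len(q),np.round(np.median(q,0),1) if len(q) else '',np.round(np.percentile(q[:,2],[5,90]),1) if len(q) else '')
E
python3 - <<'E'
from h import *
for n in('top','scene','wrist'):
    c=cam(n); print(n); knob(c); 
    P=pts(c); m=tinmask(c)>0; s=np.stack([(P-O)@S,(P-O)@D,P[...,2]],-1)*1000
    m&=(np.abs(s[...,0])<75)&(np.abs(s[...,1])<110)&(s[...,2]>50)
    if m.sum()>50:
        q=s[m]; r=cv2.minAreaRect(q[:,:2].astype(np.float32)); pl=np.linalg.lstsq(np.c_[q[:,:2],np.ones(len(q))],q[:,2],rcond=None)[0]
        print(len(q),'rect',np.round(r[0],1),np.round(r[1],1),round(r[2],1),'z med',np.median(q[:,2]),'slope',np.round(pl,3), 'ymin/max',np.percentile(q[:,1],[1,99]),'x',np.percentile(q[:,0],[1,99]))
    save(c,'f_'+n+'.png'); pickle.dump(c,open('f_'+n+'.pkl','wb'))
go(0,25,290,0)
E
```

```text
top
knob n 90 [  0.4  25.1 249.3] [245.9 251.2]
828 rect [ -3.  -16.2] [178.9 113.1] 85.5 z med 65.6812291011149 slope [ -0.259  -1.65  114.942] ymin/max [-99.77574703  68.89321852] x [-53.55478329  54.53256663]
scene
knob n 117 [  1.2  22.6 247.3] [186.8 249.7]
1545 rect [1.3 4.4] [109.6 131.5] 0.5 z med 64.82963696533561 slope [-1.0000e-02  8.0000e-03  6.5135e+01] ymin/max [-59.52010952  67.02577811] x [-51.89119072  54.96689463]
wrist
knob n 0  
9538 rect [  0.3 -25. ] [ 84.2 109.4] 89.8 z med 64.93514378064405 slope [ 7.0000e-03 -2.0600e-01  6.2877e+01] ymin/max [-60.9686466  16.2808109] x [-52.86239887  53.43181498]
st [   1.3 -142.2  296.1] head 0.05 F [-0.8  0.5 -0.9] t 9.75 w -0.0
delta [ 0.557 -0.005  0.021] yaw -0.001
```

View pics/f_scene.png

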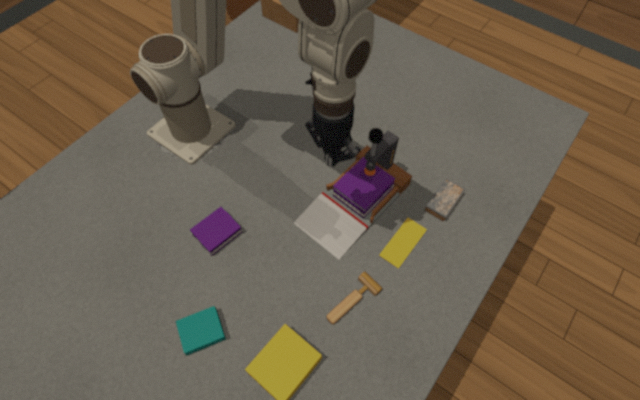

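The tin lies flat at station (1.3, 4.4) mm with its lid at about 65 mm. The knob top is at about 250.5 mm, so the target knob height is about 217 mm. Moving above the knob.

Emit:
jog_arm(
  deltas=[
    {"delta_pos": [0.15,0,0],"yaw": 0,"fingers": 0},
    {"delta_pos": [0.3,-0.003,0],"yaw": 0,"fingers": 0},
    {"delta_pos": [0.45,-0.005,0],"yaw": 0,"fingers": 0},
    {"delta_pos": [0.555,-0.005,0],"yaw": 0,"fingers": 0},
    {"delta_pos": [0.555,-0.005,0.04],"yaw": 0,"fingers": 0},
    {"delta_pos": [0.555,-0.005,0.08],"yaw": 0,"fingers": 0},
    {"delta_pos": [0.555,-0.005,0.12],"yaw": 0,"fingers": 0},
    {"delta_pos": [0.555,-0.005,0.12],"yaw": 0,"fingers": 0},
  ],
)

```text
clock: 10.55
eef_pos: [0.5465, 0.1367, 0.258]
tool_rot: [0.739, 0.674, -0.003, -0.002]
ft_force: [-0.4, -0.6, -0.0]
grip_width: -0.0002
grasp_force: 0.0
```

```bash
python3 - <<'E'
from h import *
go(0.5,25,250.5,0)
go(0.5,25,217,0)
E
```

```text
st [ -1.1  23.4 258. ] head 0.06 F [-0.4 -0.6 -0. ] t 10.55 w -0.0
delta [0.005 0.005 0.025] yaw -0.001
st [ -1.1  23.4 258. ] head 0.06 F [-0.4 -0.6 -0. ] t 10.55 w -0.0
delta [0.006 0.006 0.137] yaw -0.001
```

Emit:
jog_arm(
  deltas=[
    {"delta_pos": [0.005,0.005,0.01],"yaw": 0,"fingers": 0},
    {"delta_pos": [0.005,0.005,0.02],"yaw": 0,"fingers": 0},
    {"delta_pos": [0.005,0.005,0.03],"yaw": 0,"fingers": 0},
    {"delta_pos": [0.005,0.005,0.04],"yaw": 0,"fingers": 0},
    {"delta_pos": [0.005,0.005,0.05],"yaw": 0,"fingers": 0},
    {"delta_pos": [0.005,0.005,0.06],"yaw": 0,"fingers": 0},
    {"delta_pos": [0.005,0.005,0.07],"yaw": 0,"fingers": 0},
    {"delta_pos": [0.005,0.005,0.08],"yaw": 0,"fingers": 0},
    {"delta_pos": [0.005,0.005,0.09],"yaw": 0,"fingers": 0},
    {"delta_pos": [0.005,0.005,0.095],"yaw": 0,"fingers": 0},
  ],
)

```text
clock: 11.55
eef_pos: [0.5503, 0.1383, 0.2347]
tool_rot: [0.739, 0.674, 0.001, 0.001]
ft_force: [-0.9, -0.8, 5.8]
grip_width: -0.0001
grasp_force: 3.0
```

```bash
python3 - <<'E'
from h import *
go(0.5,25,217,0)
c=cam('scene'); P=pts(c)
h=cv2.cvtColor(c['image'],cv2.COLOR_RGB2HSV); m=cv2.inRange(h,(5,200,120),(15,255,255))>0
s=np.stack([(P-O)@S,(P-O)@D,P[...,2]],-1)*1000
m&=(np.abs(s[...,0])<25)&(np.abs(s[...,1]-20)<25)
q=s[m]; print('foot',len(q),np.percentile(q[:,2],[2,10,50,90]) if len(q) else '')
cv2.imwrite('pics/s9c.png',cv2.resize(c['image'][100:230,300:440],None,fx=4,fy=4)[...,::-1])
go(0.5,25,217,0)
E
```

```text
st [  2.5  25.3 234.7] head 0.07 F [-0.9 -0.8  5.8] t 11.55 w -0.0
delta [-0.001 -0.007  0.059] yaw -0.002
foot 11 [81.24167364 81.25776766 83.32143029 87.94140798]
st [  2.5  25.3 234.5] head 0.07 F [-1.3 -0.3  3.3] t 11.6 w 0.0
delta [-0.001 -0.007  0.058] yaw -0.002
```

View pics/s9c.png

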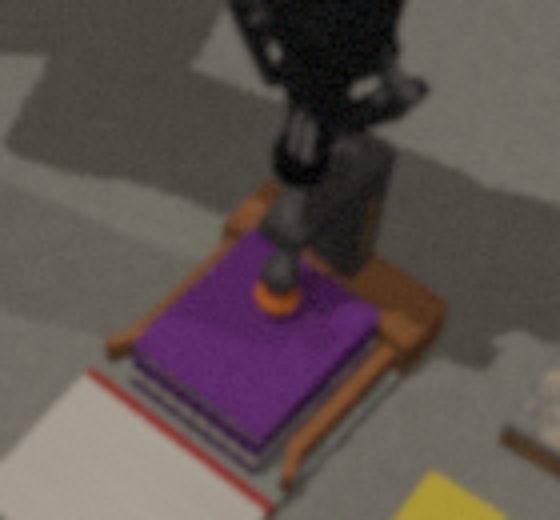

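Emit:
jog_arm(
  deltas=[
    {"delta_pos": [0,-0.004,0.006],"yaw": 0,"fingers": 0},
    {"delta_pos": [0,-0.004,0.012],"yaw": 0,"fingers": 0},
    {"delta_pos": [0,-0.004,0.018],"yaw": 0,"fingers": 0},
    {"delta_pos": [0,-0.004,0.024],"yaw": 0,"fingers": 0},
    {"delta_pos": [0,-0.004,0.024],"yaw": 0,"fingers": 0},
  ],
)

```text
clock: 12.1
eef_pos: [0.5502, 0.1383, 0.2278]
tool_rot: [0.739, 0.674, 0.002, 0.001]
ft_force: [0.1, -1.5, 5.1]
grip_width: 0.0003
grasp_force: 2.4
```

```bash
python3 -c "
from h import *
go(0.5,25,217,0)"
```

```text
st [  2.4  25.3 227.8] head 0.09 F [ 0.1 -1.5  5.1] t 12.1 w 0.0
delta [-0.001 -0.006  0.036] yaw -0.002
```

Emit:
jog_arm(
  deltas=[
    {"delta_pos": [0,0,0.004],"yaw": 0,"fingers": 0},
    {"delta_pos": [0,0,0.008],"yaw": 0,"fingers": 0},
    {"delta_pos": [0,0,0.012],"yaw": 0,"fingers": 0},
    {"delta_pos": [0,0,0.012],"yaw": 0,"fingers": 0},
  ],
)

```text
clock: 12.5
eef_pos: [0.5502, 0.1383, 0.2241]
tool_rot: [0.739, 0.674, 0.002, 0.001]
ft_force: [1.7, -2.0, 5.0]
grip_width: -0.0
grasp_force: 2.5
```

Emit:
jog_arm(
  deltas=[
    {"delta_pos": [0,0,0.004],"yaw": 0,"fingers": 0},
    {"delta_pos": [0,0,0.008],"yaw": 0,"fingers": 0},
    {"delta_pos": [0,0,0.008],"yaw": 0,"fingers": 0},
    {"delta_pos": [0,0,0.008],"yaw": 0,"fingers": 0},
  ],
)

```text
clock: 12.9
eef_pos: [0.5502, 0.1383, 0.2217]
tool_rot: [0.739, 0.674, 0.002, 0.001]
ft_force: [1.6, -1.6, 5.0]
grip_width: 0.0002
grasp_force: 2.6
```

Emit:
jog_arm(
  deltas=[
    {"delta_pos": [0,0,0.004],"yaw": 0,"fingers": 0},
    {"delta_pos": [0,0,0.008],"yaw": 0,"fingers": 0},
    {"delta_pos": [0,0,0.008],"yaw": 0,"fingers": 0},
    {"delta_pos": [0,0,0.008],"yaw": 0,"fingers": 0},
  ],
)

```text
clock: 13.3
eef_pos: [0.5502, 0.1383, 0.2196]
tool_rot: [0.739, 0.674, 0.002, 0.001]
ft_force: [-0.3, -2.0, 7.0]
grip_width: 0.0004
grasp_force: 3.3
```

Emit:
jog_arm(
  deltas=[
    {"delta_pos": [0,0,0.005],"yaw": 0,"fingers": 0},
    {"delta_pos": [0,0,0.01],"yaw": 0,"fingers": 0},
    {"delta_pos": [0,0,0.01],"yaw": 0,"fingers": 0},
    {"delta_pos": [0,0,0.01],"yaw": 0,"fingers": 0},
  ],
)

```text
clock: 13.7
eef_pos: [0.5502, 0.1383, 0.217]
tool_rot: [0.739, 0.674, 0.002, 0.001]
ft_force: [-0.1, -0.4, 7.9]
grip_width: 0.0002
grasp_force: 4.1
```

```bash
python3 -c "
from h import *
go(0.5,25,217,0)"
```

```text
st [  2.4  25.3 217. ] head 0.08 F [-0.1 -0.4  7.9] t 13.7 w 0.0
delta [-0.001 -0.006 -0.   ] yaw -0.002
```

Emit:
jog_arm(
  deltas=[
    {"delta_pos": [0,0,0.003],"yaw": 0,"fingers": 0},
    {"delta_pos": [0,0,0.003],"yaw": 0,"fingers": 0},
    {"delta_pos": [0,0,0.003],"yaw": 0,"fingers": 0},
  ],
)

```text
clock: 14.0
eef_pos: [0.5502, 0.1383, 0.2163]
tool_rot: [0.739, 0.674, 0.002, 0.002]
ft_force: [-0.9, -1.0, 8.8]
grip_width: -0.0001
grasp_force: 4.7
```

```bash
python3 -c "
from h import *
for i in range(6):
    go(0.5,25,217,0); cam('scene')"|grep st
```

```text
st [  2.4  25.3 216.3] head 0.08 F [-0.9 -1.   8.8] t 14.0 w -0.0
st [  2.4  25.3 216.3] head 0.08 F [-0.5 -1.7  9.3] t 14.05 w -0.0
st [  2.4  25.3 216.4] head 0.09 F [-0.4 -2.2  9.4] t 14.1 w 0.0
st [  2.5  25.4 216.4] head 0.08 F [-0.2 -2.3  9.2] t 14.15 w -0.0
st [  2.4  25.3 216.4] head 0.08 F [-0.5 -1.8  9.8] t 14.2 w -0.0
st [  2.4  25.3 216.4] head 0.08 F [-0.5 -2.4  9. ] t 14.25 w -0.0
```

The force is about 4 N above the brake force, so the foot is in by about 5 mm. Lifting off and checking.

Emit:
jog_arm(
  deltas=[
    {"delta_pos": [0,0,-0.05],"yaw": 0,"fingers": 0},
    {"delta_pos": [0,0,-0.15],"yaw": 0,"fingers": 0},
    {"delta_pos": [0,0,-0.3],"yaw": 0,"fingers": 0},
    {"delta_pos": [-0.15,0,-0.3],"yaw": 0,"fingers": 0},
    {"delta_pos": [-0.3,0,-0.3],"yaw": 0,"fingers": 0},
    {"delta_pos": [-0.45,0,-0.3],"yaw": 0,"fingers": 0},
    {"delta_pos": [-0.6,0,-0.3],"yaw": 0,"fingers": 0},
    {"delta_pos": [-0.6,0,-0.3],"yaw": 0,"fingers": 0},
  ],
)

```text
clock: 15.1
eef_pos: [0.5315, -0.0456, 0.3037]
tool_rot: [0.741, 0.671, -0.001, 0.0]
ft_force: [0.1, -0.4, -0.6]
grip_width: -0.0003
grasp_force: 0.0
```

```bash
python3 - <<'E'
from h import *
for n in('top','scene'):
    c=cam(n); print(n); knob(c)
    P=pts(c); m=tinmask(c)>0; s=np.stack([(P-O)@S,(P-O)@D,P[...,2]],-1)*1000
    m&=(np.abs(s[...,0])<75)&(np.abs(s[...,1])<90)&(s[...,2]>50)&(s[...,2]<75)
    if m.sum()>50:
        q=s[m]; r=cv2.minAreaRect(q[:,:2].astype(np.float32)); print(len(q),np.round(r[0],1),np.round(r[1],1),round(r[2],1),np.median(q[:,2]))
cv2.imwrite('pics/end.png',cv2.resize(c['image'][80:240,290:450],None,fx=3.7,fy=3.7)[...,::-1])
E
```

```text
top
knob n 86 [-2.000e-01  2.470e+01  2.173e+02] [214.7 220. ]
1284 [ 0.9 12.7] [115.  110.2] 89.9 65.75744066588851
scene
knob n 79 [  0.6  23.8 216.4] [210.  218.7]
1516 [0.8 4.9] [110.2 132.5] 0.3 64.82952742399897
```

View pics/end.png

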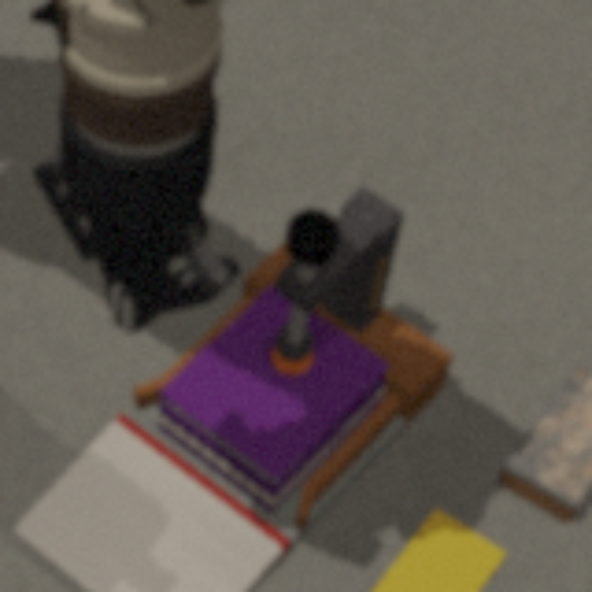

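The foot stands on the lid (about (293,360) in the crop), the tin is square against the stop, the knob is at about 217 mm and the arm is clear. Handing in.

```bash
python3 -c "
from workcell import bot
print(bot.job_done())"
```

```text
the job is handed in; nothing more can be done
None
```

I've handed the job in, and no verdict came back: by camera the purple tin sits flat and square on the end stop with the orange foot on its lid. Force and knob height put the foot about 5 mm in, and the arm is clear.

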